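Bring the flux jar to the pointer and hold the carousel

TASK

Take the supplies carousel by the bar knob on its post and slide it along its rail to the left, all the way, until its carriage is against the stop; then turn the carousel by the knob, either way round, until the flux jar (the low tin with a dark lid) stands squarely behind the pointer at the front of the carriage. Keep the knob gripped and the carousel still there with the carriage against the stop: the program finishes while holding it, without letting go. Do not touch the things in the compartments, and leave the two tape rolls and the marker pen beside the rail where they lie.

Things in the scene. Friction and masses are not known exactly. Their poses are not given: they have to be found in the camera images.
- carriage (a joint): Slide of the grey carriage that carries the carousel along the rail. 0 = right-hand end, 0.160 m = against the rubber stop at the left-hand end (+y). Starts between 0 and 0.06. As it grows the carriage moves along +y of pointer_mark. Friction about 3 N, no spring. The carriage is pulled along by the carousel's knob.
- carousel (a joint): Turn of the round carousel about its upright axis on the carriage, rad, counter-clockwise from above; 0 when the flux jar is at the back, away from the pointer's side; starts between -2.3 and 2.3, may turn up to 6.28 either way. Friction about 0.06 N m, no spring, no detents.
- tray_floor (a point): Centre of the floor (z = 0.054) of the carousel's tray, on its axis: grey disc 200 mm across, rim top at z = 0.064, four equal compartments parted by 3 mm walls (tops z = 0.069). They hold the flux jar, solder reel, foam block and a small taped plug (24 x 23 x 10 mm), all set firmly so that they turn with the tray; tops at most z = 0.091.
- knob: Black bar knob fixed on top of the carousel's centre post: 56 mm long (its own x), 16 mm wide (its own y), 30 mm high; origin at its centre, on the carousel's axis, at z = 0.126. It turns with the carousel. Grip it from above across its 16 mm width. The post below it is 18 mm thick.
- flux_jar_center (a point): Centre of the flux jar: a low round tin with a dark screw lid a little wider than its body, 46 mm across, 35 high. Stands in a compartment, 57 mm from the carousel's axis, and goes round with the tray.
- solder_reel_center (a point): Centre of the solder reel: a light spool with two flanges and a hole in the middle, 60 mm across, 36 high, in another compartment.
- foam_block_center (a point): Centre of the light foam block, 56 x 45 x 24 mm, in another compartment.
- pointer_mark (a point): Point on the carriage (moves with it) over which the flux jar's centre must come: 57 mm from the carousel's axis towards the robot's side, straight behind the pointer; z = 0.075. Axes are the rail's: x across it, away from the robot; y along it, towards the stop. The pointer: a dark cone aimed at the axis, on an 18 mm wide post just outside the tray rim, 55 mm in front of this point, 80 mm high.
- rail_base: Fixed rail base of bare metal on the bench, 360 mm long (its y) and 110 wide (its x), origin under its centre; two rods, end blocks up to z = 0.041, the rubber stop inside the left end block. Yaw within 0.15 rad. A crate stands behind it, top at z = 0.12, its packs' leads reach higher.
- tape_yellow: Roll of tape, 62 mm across, 19 high (bystander lying loose on the bench by the rail; origin at its underside). Leave it where it is.
- marker_black: Marker pen, 123 mm long, 12 thick (bystander lying loose on the bench by the rail; origin at its underside). Leave it where it is.
- tape_black: Roll of tape, 67 mm across, 18 high (bystander lying loose on the bench by the rail; origin at its underside). Leave it where it is.

How it is judged:
By the outcome, as a careful person would: the job done as asked, in the order asked, and still so for the second after the job is handed in, while the arm keeps its last pose, push and grip.
It also fails if it takes over 56 s, if anything falls off the work surface, if the arm or the gripper's body presses on something with over 40 N, if the wrist force passes 120 N, or if a joint passes its speed limit or range.

ROBOT

A 7-joint arm with a two-finger parallel gripper is mounted at the origin on a cart in front of the work surface, level with it; the furniture and walls round the work are solid. World frame = base frame: x ahead of the robot, y to its left, z up, the work surface at z = 0. Lengths are in m, angles in rad, forces in N, time in s.
With the tool pointing down it reaches from about 0.4 to 0.85 m from the base axis. Payload 10.4 kg.
Tool frame: the origin (TCP) lies at the very end of the fingers, on their centre line; the grasp point (between the pads) lies 19 mm behind it; x points along the fingers, z is the direction in which the jaws open and shut, and the axes are right-handed (so a half turn about x gives the same grasp; the last joint's range is limited). The gripper opens to 85 mm and grips with 20 to 120 N. Pads are 22 mm wide; open, the fingers measure 114 mm over their backs; the gripper's body (76 mm by 85 mm) begins 54 mm behind the grasp point. The pads swing forward as they close: fully open they stand 13 mm farther back than shut.
Start: joints at [1.144, 0.332, -0.065, 1.46, 0.022, 1.35, -0.088], TCP at [0.246, -0.575, 0.231] pointing down, gripper open.
Joint ranges: [-2.6, 2.6], [-0.5, 2.12], [-1.47, 1.34], [0.16, 2.42], [-1.27, 4.41], [0.06, 2.06], [-2.6, 2.6]. Speed limits (rad/s): [2.22, 2.22, 2.79, 2.79, 3.14, 3.14, 3.14].

INTERFACE

Orientations are given as a unit quaternion [x, y, z, w].
In Python, from workcell import readout, camera, manip gives the robot as it stands.
- The arm moves only by the shell command python3 -m inch 'ROWS' [FORCE]. ROWS is JSON, a list of rows, each a list of 3 entries, a list of its own where there are three numbers: the turn, a rotation vector about the tool's x, y, z in degrees, then the shift along the tool's x, y, z in mm, then the closure, from 0 (fully open) to 1 (shut). In form: [[[wx, wy, wz], [dx, dy, dz], hand], ...]. A call has 1 to 10 rows; each row is the pose to reach, as a shift and turn from the pose measured when the call began, along the tool's axes at that moment; what a row does not reach only later rows make up. A row lasts 1/8 s, in which the tool goes at most 62.5 mm and 10.7 degrees, less where a joint would pass 70% of its speed; a pose out of reach is approached as far as the arm can. A call with a gripper value outside its range is refused whole. The fingers move at their own pace and stop on an object; FORCE is the grip in N (left out, the last holds). Time passes only in rows, so rows that repeat a pose let the fingers close. It gives the time, the measured TCP pose, the force and the opening at its end, in the units of the state.
- readout.get_obs(): the state, without advancing time (a new reading comes with each control period).
- camera(name): name is "scene" or "top" or "wrist"; returns a dict with "pixels" (480x640x3 uint8, red, green, blue), "range_z" (480x640 float32, m along the optical axis (not along the pixel's ray), 0 where there is no reading), "intrinsics" (3x3 intrinsics, pixels), "extrinsics" (4x4, takes a point from world to camera coordinates); the wrist camera has in their place "T_tool_cam" (4x4, takes a point from camera to tool coordinates, whose origin is the TCP and whose axes are the tool frame's). Camera axes: x right, y down, z forward; pixel columns grow to the right and rows downward; lengths in m; the calibration is good to about 2 mm. A picture is of the moment at which its call begins: read the wrist's pose just before it.
- manip.hand_in(): hands the job in, once; it reports no verdict.
The state is a dict: "clock": time; "joint_pos": joint angles; "joint_velocities": joint speeds; "tau": joint torques, N m; "position": TCP position; "ee_rot": TCP orientation; "ft_force": force on the tool from outside, world axes, zero at the start; "torque": the same for the moment, N m; "grip_width": opening from 0.0 (shut) to 1.0 (fully open).
Only numpy, scipy, OpenCV 4.12 (cv2) and the standard library are available. Lean on these libraries where they do the work, as an engineer would, in place of code of your own. Each camera call takes 0.05 s, during which the arm holds its last target.

## Working session

There is one attempt and no reset: what is moved stays moved. The work goes in short steps, Python scripts to look and compute and a shell command to move; the robot and the scene stay as the last step left them, time stands still between calls to the robot, and variables do not carry over. Pictures are saved under pics/ and viewed, and the job is handed in when it is done.

```bash
ls; mkdir -p pics; python3 - <<'E'
from workcell import readout, camera, manip
import cv2
o=readout.get_obs()
for k,v in o.items(): print(k,v)
for n in ("scene","top"):
    c=camera(n); cv2.imwrite(f"pics/{n}0.png",c["pixels"][:,:,::-1]); print(c["intrinsics"],c["extrinsics"])
E
```

```text
pics
clock 0.0
joint_pos [ 1.14438405  0.33287974 -0.06469614  1.46092749  0.02159589  1.34990909
 -0.08850325]
joint_velocities [ 0.00100292 -0.00070652 -0.00057764  0.00080633  0.00030079  0.00080498
 -0.00053627]
tau [ 1.52916014e-03 -6.25459743e+01  4.99206595e-02 -3.91602159e+01
  1.63103419e-02  1.00541959e-02 -7.89782098e-05]
position [ 0.24542685 -0.57439046  0.23051761]
ee_rot [ 0.38982984  0.59054735 -0.38931134  0.58968059]
ft_force [ 0.38360026 -0.34799697  0.26065648]
torque [ 0.08605562 -0.02856307 -0.02748269]
grip_width 0.9966521073939033
[[569.29631226   0.         325.94070363]
 [  0.         569.29631226 232.89174807]
 [  0.           0.           1.        ]] [[ 0.82174868 -0.569551    0.01845994 -0.5018655 ]
 [-0.22813347 -0.3584909  -0.90522892  0.17483071]
 [ 0.52219175  0.73965934 -0.42452307  1.01460104]
 [ 0.          0.          0.          1.        ]]
[[487.25305875   0.         314.84951668]
 [  0.         487.25305875 247.93682588]
 [  0.           0.           1.        ]] [[-3.46931649e-02 -9.99397965e-01 -3.01999069e-04 -1.01289395e-01]
 [-9.78551362e-01  3.40308895e-02 -2.03172661e-01  5.26559338e-01]
 [ 2.03060621e-01 -6.75318102e-03 -9.79142880e-01  1.00253350e+00]
 [ 0.00000000e+00  0.00000000e+00  0.00000000e+00  1.00000000e+00]]
```

View pics/scene0.png

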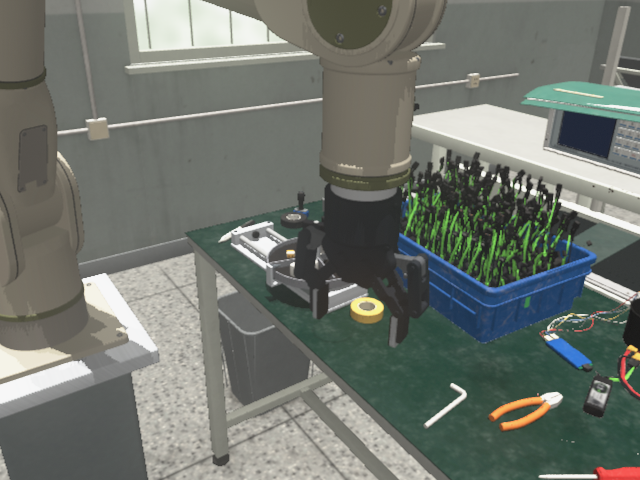

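View pics/top0.png

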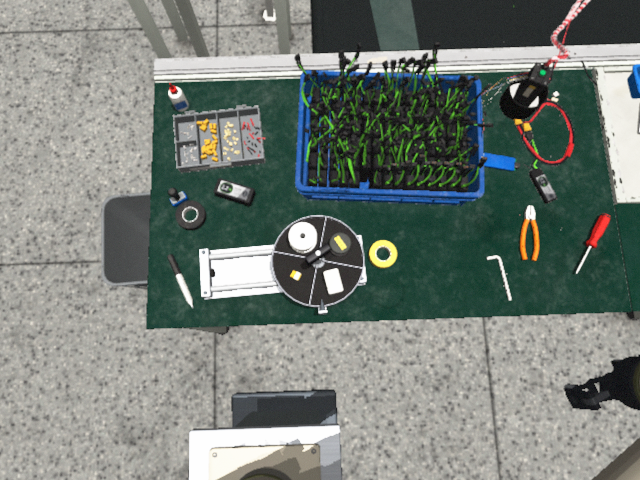

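```bash
python3 - <<'E'
import cv2
im=cv2.imread("pics/top0.png")
cv2.imwrite("pics/top0z.png",cv2.resize(im[200:330,190:390],None,fx=4,fy=4,interpolation=cv2.INTER_CUBIC))
E
```

```text
(no output)
```

View pics/top0z.png

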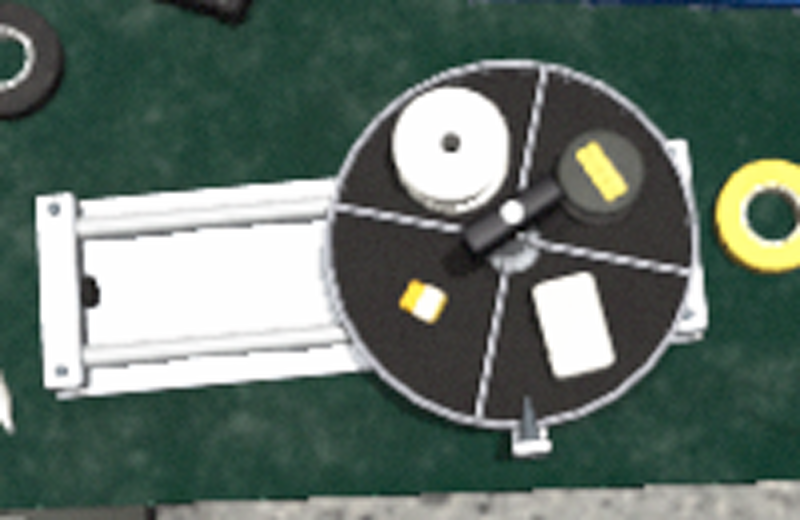

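```bash
cat > h.py <<'E'
from workcell import readout, camera, manip
import cv2, numpy as np
from scipy.spatial.transform import Rotation as R
def cloud(c):
    d=c["range_z"];K=c["intrinsics"];E=np.linalg.inv(c["extrinsics"])
    v,u=np.mgrid[:480,:640]
    P=np.stack([(u-K[0,2])/K[0,0]*d,(v-K[1,2])/K[1,1]*d,d],-1)
    return P@E[:3,:3].T+E[:3,3]
def ray(c,u,v,z):
    K=c["intrinsics"];E=np.linalg.inv(c["extrinsics"])
    r=E[:3,:3]@[(u-K[0,2])/K[0,0],(v-K[1,2])/K[1,1],1]
    return E[:3,3]+r*(z-E[2,3])/r[2]
E
python3 - <<'E'
from h import *
c=camera("top"); np.save("top_rgb.npy",c["pixels"])
W=cloud(c); 
X,Y,Z=W[...,0],W[...,1],W[...,2]
roi=np.zeros((480,640),bool); roi[205:320,190:375]=1
rgb=c["pixels"].astype(int)
hsv=cv2.cvtColor(c["pixels"],cv2.COLOR_RGB2HSV)
# knob
m=roi&(Z>0.128)&(Z<.16)
print("knob n",m.sum(),np.median(Z[m]))
vu=np.argwhere(m); print(vu.min(0),vu.max(0))
p=np.array([ray(c,u,v,0.141)[:2] for v,u in vu]).astype(np.float32)
print("knob rect",cv2.minAreaRect(p*1000), np.median(p,0),p.mean(0))
ev,V=np.linalg.eigh(np.cov(p.T)); print("knob dir deg",np.degrees(np.arctan2(V[1,1],V[0,1])))
# jar top
m=roi&(Z>0.082)&(Z<.1)
n,l,s,ce=cv2.connectedComponentsWithStats(m.astype(np.uint8))
for i in range(1,n):
    if s[i,4]>40:
        q=W[l==i]; (cc,r)=cv2.minEnclosingCircle(q[:,:2].astype(np.float32)); print(s[i],ce[i],np.median(q,0),cc,r)
# pointer
m=roi&(Z>0.05)&(Z<.1); m[:300]=0
print("ptr",np.median(W[m],0),m.sum())
# tray rim
m=roi&(Z>0.045)&(Z<.075); 
cs,_=cv2.findContours(m.astype(np.uint8),cv2.RETR_EXTERNAL,cv2.CHAIN_APPROX_NONE)
k=max(cs,key=cv2.contourArea); print("ellipse",cv2.fitEllipse(k))
pp=W[k[:,0,1],k[:,0,0]]; print("rim z",np.median(pp[:,2]))
print("crate", Z[60:205,290:490].max(), np.percentile(Z[60:205,290:490],95))
# rail rods
m=np.zeros_like(roi); m[235:305,195:260]=1; m&=(hsv[...,2]>150)&(hsv[...,1]<60)
cs,_=cv2.findContours(m.astype(np.uint8),cv2.RETR_EXTERNAL,cv2.CHAIN_APPROX_NONE)
vis=c["pixels"][:,:,::-1].copy(); vis[m]=(0,0,255); cv2.imwrite("pics/m.png",cv2.resize(vis[200:330,190:390],None,fx=4,fy=4))
E
```

```text
knob n 241 0.14107343494900593
[243 305] [263 330]
knob rect ((494.4156188964844, -123.52253723144531), (17.28162384033203, 56.405216217041016), 32.24211502075195) [ 0.49443763 -0.12303266] [ 0.49453384 -0.12343216]
knob dir deg 122.4020642760672
[288 222  29  27 596] [301.83724832 235.02852349] [ 0.54380593 -0.09282746  0.09119157] (0.544524073600769, -0.0923885628581047) 0.030558932572603226
[329 232  22  22 370] [339.54324324 242.42432432] [ 0.52554119 -0.17158414  0.08925417] (0.5261932611465454, -0.17151817679405212) 0.023135215044021606
ptr [ 0.40334555 -0.12439314  0.06046724] 277
ellipse ((317.0331726074219, 260.1176452636719), (90.76300048828125, 92.48004150390625), 87.41355895996094)
rim z 0.06429507800541856
crate 1.088575411342348 0.21833863195381384
```

View pics/m.png

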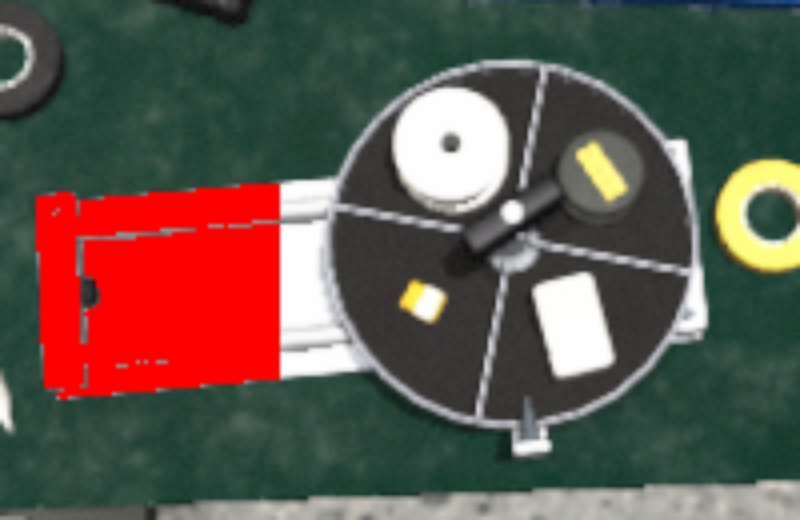

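```bash
python3 - <<'E'
from h import *
c=camera("top"); W=cloud(c)
s=[ray(c,190+x/4,200+y/4,0.041) for x,y in((55,209),(62,372),(688,314))]
d=s[0]-s[1]; print(s, "x-axis dir",np.degrees(np.arctan2(d[1],d[0])))
d=s[1]-s[2]; print("y dir (assuming same row)",np.degrees(np.arctan2(d[1],d[0]))-90)
Z=W[...,2]
# outer edges of base plate, per column: first/last row with height>6mm
for lo in(0.006,):
  T=[];B=[]
  for u in range(216,264):
    col=Z[238:305,u]; r=np.where(col>lo)[0]+238
    T.append(W[r[0],u]);B.append(W[r[-1],u])
  for P in(T,B):
    P=np.array(P); f=np.polyfit(P[:,1],P[:,0],1); print("edge yaw",np.degrees(np.arctan(-f[0])),np.median(P[:,2]),P[:,0].mean())
# white mask edges from colour
hsv=cv2.cvtColor(c["pixels"],cv2.COLOR_RGB2HSV); m=((hsv[...,2]>140)&(hsv[...,1]<60))
T=[];B=[]
for u in range(214,270):
    r=np.where(m[238:305,u])[0]+238
    if u<262:T.append((u,r[0]))
    B.append((u,r[-1]))
for P in(T,B):
    l=cv2.fitLine(np.array(P,np.float32),cv2.DIST_HUBER,0,.01,.01).ravel()
    a=ray(c,l[2]-40*l[0],l[3]-40*l[1],0.02);b=ray(c,l[2]+40*l[0],l[3]+40*l[1],0.02); d=a-b
    print("colour edge yaw",np.degrees(np.arctan2(d[1],d[0]))-90)
E
```

```text
[array([0.5242429 , 0.12410288, 0.041     ]), array([0.43451744, 0.11929545, 0.041     ]), array([ 0.45426129, -0.2193915 ,  0.041     ])] x-axis dir 3.066933332992891
y dir (assuming same row) 3.3362972333216163
edge yaw -45.87152082503775 0.008962598765488328 0.515744338839212
edge yaw -20.45679518627069 0.008749870279460392 0.42687869717708704
colour edge yaw 2.9562441036820957
colour edge yaw 3.313526401491245
```

```bash
cat >> h.py <<'E'
def plan(pos,jaw_deg):
    """rotvec(deg) and shift(mm) in tool axes to reach TCP pos, tool x down, tool z at world heading jaw_deg"""
    o=readout.get_obs(); r=R.from_quat(o["ee_rot"]); M=r.as_matrix()
    a=np.radians(jaw_deg); z=np.array([np.cos(a),np.sin(a),0]); x=np.array([0,0,-1.]); T=np.stack([x,np.cross(z,x),z],1)
    rv=(r.inv()*R.from_matrix(T)).as_rotvec(degrees=True)
    sh=M.T@(np.array(pos)-o["position"])*1000
    print("t",round(o["clock"],3),"pos",o["position"].round(4),"jawhead",np.degrees(np.arctan2(M[1,2],M[0,2])).round(2),"toolx",M[:,0].round(3),"F",np.array(o["ft_force"]).round(1),"M",np.array(o["torque"]).round(2),"grip",round(o["grip_width"],3),"q",np.array(o["joint_pos"]).round(2))
    print("turn",rv.round(2),"shift",sh.round(1))
    return rv,sh
E
python3 - <<'E'
from h import *
for h in (32.4,212.4): plan((0.4944,-0.1235,0.25),h)
E
```

```text
t 0.2 pos [ 0.2455 -0.5745  0.2308] jawhead -66.86 toolx [-0.     0.001 -1.   ] F [-0.1 -0.   0.3] M [ 0.02 -0.01  0.01] grip 0.999 q [ 1.14  0.33 -0.06  1.46  0.02  1.35 -0.09]
turn [-9.926e+01 -4.000e-02 -4.000e-02] shift [ -18.9  406.1 -317. ]
t 0.2 pos [ 0.2455 -0.5745  0.2308] jawhead -66.86 toolx [-0.     0.001 -1.   ] F [-0.1 -0.   0.3] M [ 0.02 -0.01  0.01] grip 0.999 q [ 1.14  0.33 -0.06  1.46  0.02  1.35 -0.09]
turn [ 8.074e+01 -4.000e-02  4.000e-02] shift [ -18.9  406.1 -317. ]
```

```bash
python3 -m inch '[[[-10,0,0],[-2,40,-32],0],[[-20,0,0],[-4,81,-63],0],[[-30,0,0],[-6,122,-95],0],[[-40,0,0],[-8,162,-127],0],[[-50,0,0],[-10,203,-158],0],[[-60,0,0],[-12,244,-190],0],[[-70,0,0],[-14,284,-222],0],[[-80,0,0],[-16,325,-254],0],[[-90,0,0],[-18,365,-285],0],[[-99,0,0],[-19,406,-317],0]]' 60
python3 - <<'E'
from h import *
plan((0.4944,-0.1235,0.25),32.4)
E
```

```text
clock: 1.45
position: [0.4948, -0.1221, 0.2503]
ee_rot: [-0.197, 0.679, 0.198, 0.679]
ft_force: [0.4, -0.8, 0.0]
grip_width: 1.002
t 1.45 pos [ 0.4948 -0.1221  0.2503] jawhead 32.42 toolx [-0.  0. -1.] F [ 0.4 -0.8  0. ] M [-0.04 -0.   -0.01] grip 1.002 q [ 0.7   0.11 -0.58  1.71  0.06  1.35  0.67]
turn [ 0.02  0.01 -0.02] shift [ 0.3 -0.9 -1.1]
```

Check knob alignment from the wrist camera before descending.

```bash
python3 - <<'E'
from h import *
o=readout.get_obs()
c=camera("wrist"); np.set_printoptions(suppress=True,precision=4)
print(c["T_tool_cam"],c["intrinsics"])
T=np.eye(4);T[:3,:3]=R.from_quat(o["ee_rot"]).as_matrix();T[:3,3]=o["position"]
c["extrinsics"]=np.linalg.inv(T@c["T_tool_cam"])
W=cloud(c);Z=W[...,2]
cv2.imwrite("pics/w1.png",c["pixels"][:,:,::-1])
m=(Z>0.132)&(Z<.15)&(np.hypot(W[...,0]-.494,W[...,1]+.1235)<.05)
p=W[m][:,:2].astype(np.float32); print(m.sum(),cv2.minAreaRect(p*1000),p.mean(0),np.median(Z[m]))
m=(Z>0.08)&(Z<.1)
n,l,s,ce=cv2.connectedComponentsWithStats(m.astype(np.uint8))
for i in range(1,n):
    if s[i,4]>400:
        q=W[l==i]; (cc,r)=cv2.minEnclosingCircle(q[:,:2].astype(np.float32)); print(s[i],ce[i],np.median(q,0),cc,r)
E
```

```text
[[ 0.0011 -0.2829  0.9591 -0.1416]
 [-0.0014 -0.9591 -0.2829  0.072 ]
 [ 1.     -0.001  -0.0014  0.0006]
 [ 0.      0.      0.      1.    ]] [[333.8975   0.     320.6889]
 [  0.     333.8975 239.1047]
 [  0.       0.       1.    ]]
1331 ((495.64190673828125, -124.43803405761719), (15.535476684570312, 55.03083801269531), 31.86295509338379) [ 0.4949 -0.1236] 0.13972033845069776
[ 349  193   64   63 3047] [380.7102 224.0141] [ 0.5437 -0.0942  0.0896] (0.5442488193511963, -0.09498900175094604) 0.030139857903122902
[ 297  259   46   42 1333] [319.6002 281.6302] [ 0.5282 -0.1749  0.0876] (0.5260257124900818, -0.17360906302928925) 0.023179924115538597
[434 270  46  31 456] [454.3772 282.9189] [ 0.6374 -0.1038  0.0889] (0.6444430351257324, -0.10597826540470123) 0.02332146093249321
[ 459  299   69   65 1241] [493.4367 327.228 ] [ 0.7008 -0.1211  0.093 ] (0.707473635673523, -0.12456101179122925) 0.04879254847764969
[ 339  311   81   88 1128] [383.2145 357.2713] [ 0.6288 -0.2101  0.0895] (0.6267756819725037, -0.21651095151901245) 0.06778290867805481
[397 349  38  39 547] [416.2285 370.1353] [ 0.6637 -0.2059  0.0926] (0.6698053479194641, -0.20227035880088806) 0.025064727291464806
[378 390  46  25 546] [401.7912 401.4341] [ 0.6868 -0.2506  0.0887] (0.6761924028396606, -0.2456417679786682) 0.025972837582230568
```

View pics/w1.png

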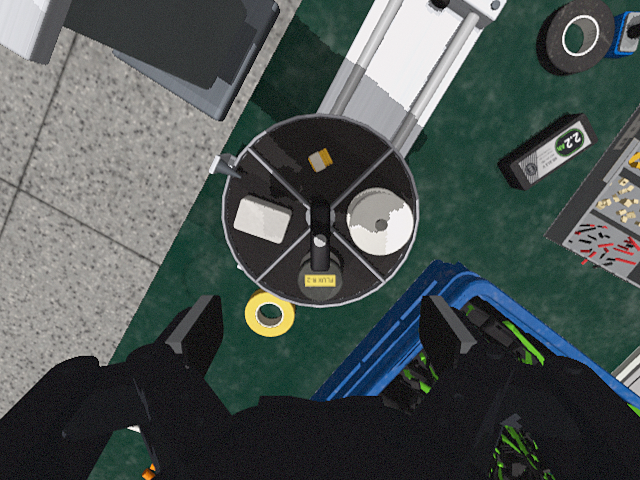

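```bash
python3 -m inch '[[[0,0,0],[25,-1,-1],0.4],[[0,0,0],[55,-1.5,-1.3],0.4],[[0,0,0],[85,-1.5,-1.3],0.4],[[0,0,0],[115,-1.5,-1.3],0.4],[[0,0,0],[135,-1.5,-1.3],0.4],[[0,0,0],[142,-1.5,-1.3],0.4],[[0,0,0],[142,-1.5,-1.3],0.4]]' 60
python3 - <<'E'
from h import *
plan((0.4948,-0.1238,0.108),32.2)
E
```

```text
clock: 2.38
position: [0.4974, -0.1162, 0.1087]
ee_rot: [-0.202, 0.677, 0.204, 0.678]
ft_force: [0.4, 0.7, -0.0]
grip_width: 0.602
t 2.375 pos [ 0.4974 -0.1162  0.1087] jawhead 33.32 toolx [ 0.002  0.003 -1.   ] F [ 0.4  0.7 -0. ] M [-0.    0.01  0.  ] grip 0.602 q [ 0.67  0.24 -0.58  1.88  0.15  1.06  0.61]
turn [ 1.12  0.18 -0.12] shift [ 0.7 -5.  -6.4]
```

```bash
python3 -m inch '[[[1.1,0.2,-0.1],[0,-5,-6.4],0.4],[[1.1,0.2,-0.1],[0.5,-5,-6.4],0.4],[[1.1,0.2,-0.1],[0.5,-5,-6.4],0.4]]' 60
python3 - <<'E'
from h import *
plan((0.4948,-0.1238,0.108),32.2)
E
```

```text
clock: 2.75
position: [0.495, -0.1241, 0.1085]
ee_rot: [-0.196, 0.679, 0.196, 0.679]
ft_force: [-0.1, 0.6, 0.0]
grip_width: 0.602
t 2.75 pos [ 0.495  -0.1241  0.1085] jawhead 32.2 toolx [ 0. -0. -1.] F [-0.1  0.6  0. ] M [ 0.01 -0.01  0.04] grip 0.602 q [ 0.67  0.24 -0.58  1.88  0.15  1.06  0.6 ]
turn [-0.    0.    0.02] shift [ 0.5  0.3 -0. ]
```

```bash
python3 -m inch '[[[0,0,0],[0,0,0],0.7],[[0,0,0],[0,0,0],1],[[0,0,0],[0,0,0],1],[[0,0,0],[0,0,0],1],[[0,0,0],[0,0,0],1],[[0,0,0],[0,0,0],1],[[0,0,0],[0,0,0],1]]' 60
python3 - <<'E'
from h import *
c=camera("wrist");cv2.imwrite("pics/w2.png",c["pixels"][:,:,::-1])
# target after slide of 100 mm along rail (yaw 3.2)
a=np.radians(3.2); d=np.array([-np.sin(a),np.cos(a),0])
o=readout.get_obs(); print(o["grip_width"]*85)
plan(o["position"]+0.1*d,32.2)
E
```

```text
clock: 3.62
position: [0.4951, -0.1239, 0.1087]
ee_rot: [-0.196, 0.679, 0.196, 0.68]
ft_force: [-0.6, 1.6, 5.9]
grip_width: 0.18
15.061426841619612
t 3.675 pos [ 0.4951 -0.1239  0.1087] jawhead 32.21 toolx [ 0. -0. -1.] F [-0.2  2.   5.6] M [0.27 0.13 0.06] grip 0.177 q [ 0.67  0.24 -0.58  1.88  0.15  1.06  0.6 ]
turn [0.01 0.02 0.02] shift [-0.  87.5 48.5]
```

View pics/w2.png

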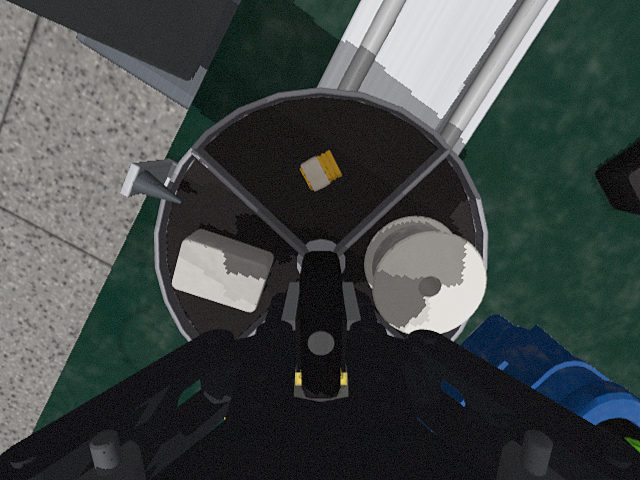

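```bash
python3 -m inch '[[[0,0,0],[0,7,3.9],1],[[0,0,0],[0,15.8,8.7],1],[[0,0,0],[0,24.5,13.6],1],[[0,0,0],[0,35,19.4],1],[[0,0,0],[0,45.5,25.2],1],[[0,0,0],[0,56,31],1],[[0,0,0],[0,66.5,36.8],1],[[0,0,0],[0,77,42.7],1],[[0,0,0],[0,84,46.5],1],[[0,0,0],[0,87.5,48.5],1]]'
python3 - <<'E'
from h import *
a=np.radians(3.2); d=np.array([-np.sin(a),np.cos(a),0])
s=np.array([0.4951,-0.1239,0.1087])
o=readout.get_obs(); print("along",(o["position"]-s)@d, "across",(o["position"]-s)@[np.cos(a),np.sin(a),0])
plan(s+0.16*d,32.2)
E
```

```text
clock: 4.92
position: [0.4895, -0.0234, 0.1087]
ee_rot: [-0.196, 0.679, 0.196, 0.679]
ft_force: [2.0, -3.1, 3.1]
grip_width: 0.177
along 0.10063980166451075 across -5.765413481263527e-07
t 4.925 pos [ 0.4895 -0.0234  0.1087] jawhead 32.24 toolx [ 0. -0. -1.] F [ 2.  -3.1  3.1] M [-0.71 -0.16  0.01] grip 0.177 q [ 0.55  0.21 -0.65  1.93  0.14  1.05  0.4 ]
turn [0.04 0.02 0.02] shift [ 0.  51.9 28.8]
```

```bash
python3 -m inch '[[[0,0,0],[0,4.4,2.4],1],[[0,0,0],[0,8.8,4.8],1],[[0,0,0],[0,13.1,7.3],1],[[0,0,0],[0,17.5,9.7],1],[[0,0,0],[0,21.9,12.1],1],[[0,0,0],[0,26.2,14.5],1],[[0,0,0],[0,30.6,17],1],[[0,0,0],[0,33.2,18.4],1],[[0,0,0],[0,35,19.4],1]]'
cat > s.py <<'E'
from h import *
a=np.radians(3.2); d=np.array([-np.sin(a),np.cos(a),0])
s=np.array([0.4951,-0.1239,0.1087])
o=readout.get_obs(); print("along",(o["position"]-s)@d, "across",(o["position"]-s)@[np.cos(a),np.sin(a),0])
plan(s+0.16*d,32.2)
E
python3 s.py
```

```text
clock: 6.05
position: [0.4872, 0.0167, 0.1087]
ee_rot: [-0.196, 0.679, 0.196, 0.679]
ft_force: [1.1, -3.5, 3.3]
grip_width: 0.181
along 0.14080304909313845 across -2.274932897980563e-06
t 6.05 pos [0.4872 0.0167 0.1087] jawhead 32.24 toolx [ 0. -0. -1.] F [ 1.1 -3.5  3.3] M [-0.62 -0.24 -0.01] grip 0.181 q [ 0.5   0.2  -0.68  1.93  0.15  1.05  0.32]
turn [0.04 0.02 0.02] shift [ 0.  16.8  9.3]
```

```bash
python3 -c "
from h import *
c=camera('top');cv2.imwrite('pics/t2.png',cv2.resize(c['pixels'][200:330,170:370,::-1],None,fx=4,fy=4,interpolation=cv2.INTER_CUBIC))"
```

```text
(no output)
```

View pics/t2.png

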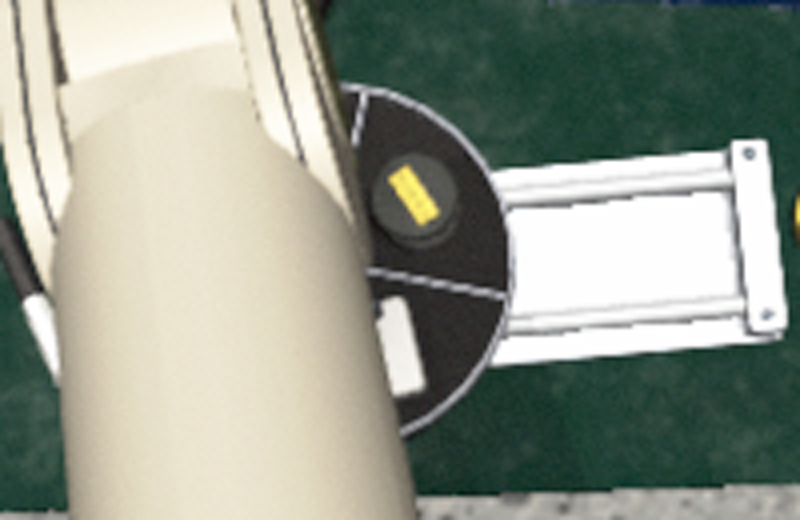

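```bash
python3 -m inch '[[[0,0,0],[0,1.8,1],1],[[0,0,0],[0,3.5,1.9],1],[[0,0,0],[0,5.3,2.9],1],[[0,0,0],[0,7,3.9],1],[[0,0,0],[0,7,3.9],1]]'; python3 s.py
```

```text
clock: 6.72
position: [0.4867, 0.0254, 0.1087]
ee_rot: [-0.196, 0.679, 0.197, 0.679]
ft_force: [1.7, -1.3, 2.4]
grip_width: 0.181
along 0.14953415031240927 across -3.9545894837700874e-05
t 6.725 pos [0.4867 0.0254 0.1087] jawhead 32.28 toolx [ 0.  0. -1.] F [ 1.7 -1.3  2.4] M [-0.28 -0.29 -0.02] grip 0.181 q [ 0.49  0.21 -0.68  1.93  0.15  1.05  0.3 ]
turn [ 0.08  0.03 -0.01] shift [0.  9.1 5.1]
```

```bash
python3 -m inch '[[[0,0,0],[0,1.8,1],1],[[0,0,0],[0,3.5,1.9],1],[[0,0,0],[0,5.3,2.9],1],[[0,0,0],[0,7,3.9],1],[[0,0,0],[0,7,3.9],1]]'; python3 s.py
```

```text
clock: 7.35
position: [0.4862, 0.0339, 0.1087]
ee_rot: [-0.196, 0.679, 0.197, 0.679]
ft_force: [1.7, -0.8, 1.5]
grip_width: 0.182
along 0.15802068303795105 across -3.17294280070106e-05
t 7.35 pos [0.4862 0.0339 0.1087] jawhead 32.31 toolx [ 0.     0.001 -1.   ] F [ 1.7 -0.8  1.5] M [-0.25 -0.37  0.  ] grip 0.182 q [ 0.47  0.21 -0.69  1.93  0.15  1.05  0.28]
turn [ 0.11  0.04 -0.03] shift [0.  1.7 1. ]
```

```bash
python3 -m inch '[[[0,0,0],[0,0.9,0.5],1],[[0,0,0],[0,1.7,1],1],[[0,0,0],[0,2.6,1.4],1],[[0,0,0],[0,2.6,1.4],1],[[0,0,0],[0,2.6,1.4],1]]'; python3 s.py
```

```text
clock: 7.98
position: [0.4862, 0.0359, 0.1087]
ee_rot: [-0.197, 0.679, 0.196, 0.679]
ft_force: [2.1, -6.3, 3.8]
grip_width: 0.177
along 0.16009407822526955 across -1.0404839523954687e-05
t 7.975 pos [0.4862 0.0359 0.1087] jawhead 32.27 toolx [ 0. -0. -1.] F [ 2.1 -6.3  3.8] M [-1.25 -0.44 -0.05] grip 0.177 q [ 0.47  0.21 -0.69  1.93  0.15  1.05  0.28]
turn [0.07 0.02 0.02] shift [ 0.  -0.1 -0. ]
```

```bash
python3 -m inch '[[[0,0,0],[0,0.9,0.5],1],[[0,0,0],[0,1.7,1],1],[[0,0,0],[0,1.7,1],1],[[0,0,0],[0,1.7,1],1]]'; python3 s.py; python3 -c "
from h import *
c=camera('scene');cv2.imwrite('pics/s3.png',cv2.resize(c['pixels'][180:330,190:390,::-1],None,fx=4,fy=4,interpolation=cv2.INTER_CUBIC))"
```

```text
clock: 8.48
position: [0.4862, 0.036, 0.1087]
ee_rot: [-0.197, 0.68, 0.195, 0.679]
ft_force: [1.9, -9.0, 5.0]
grip_width: 0.178
along 0.1601172411835052 across -9.149761286795485e-06
t 8.475 pos [0.4862 0.036  0.1087] jawhead 32.17 toolx [ 0.    -0.002 -1.   ] F [ 1.9 -9.   5. ] M [-1.9  -0.34  0.06] grip 0.178 q [ 0.47  0.21 -0.69  1.93  0.15  1.05  0.27]
turn [-0.03 -0.06  0.12] shift [ 0.  -0.1 -0. ]
```

View pics/s3.png

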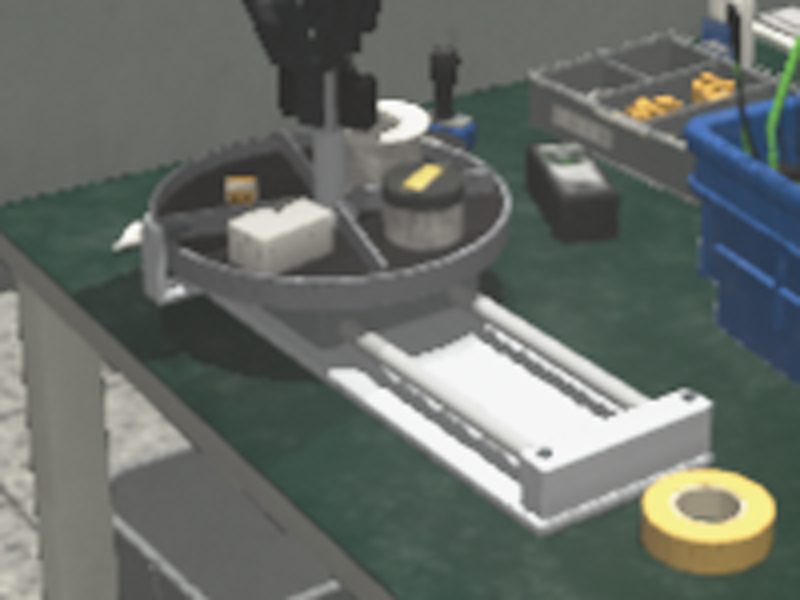

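```bash
python3 -m inch '[[[3,0,0],[0,1.7,1],1],[[8,0,0],[0,1.7,1],1],[[14,0,0],[0,1.7,1],1],[[20,0,0],[0,1.7,1],1],[[26,0,0],[0,1.7,1],1],[[32,0,0],[0,1.7,1],1],[[38,0,0],[0,1.7,1],1],[[44,0,0],[0,1.7,1],1],[[48,0,0],[0,1.7,1],1],[[50,0,0],[0,1.7,1],1]]'; cat > s2.py <<'E'
from h import *
a=np.radians(3.2); d=np.array([-np.sin(a),np.cos(a),0])
s=np.array([0.4951,-0.1239,0.1087])
o=readout.get_obs(); print("along",(o["position"]-s)@d, "across",(o["position"]-s)@[np.cos(a),np.sin(a),0])
plan(s+0.162*d,-87.1)
E
python3 s2.py
```

```text
clock: 9.78
position: [0.4873, 0.0361, 0.1088]
ee_rot: [0.11, 0.697, -0.112, 0.7]
ft_force: [8.9, -8.9, -2.8]
grip_width: 0.176
along 0.16014463733014242 across 0.0011473402618139583
t 9.775 pos [0.4873 0.0361 0.1088] jawhead -18.03 toolx [ 0.003 -0.004 -1.   ] F [ 8.9 -8.9 -2.8] M [-1.64 -1.65  0.06] grip 0.176 q [ 0.38  0.19 -0.59  1.94  0.13  1.05 -0.59]
turn [6.907e+01 2.900e-01 1.000e-02] shift [ 0.1  1.3 -1.7]
```

```bash
python3 -m inch '[[[3,0,0],[0,1.7,-0.7],1],[[8,0,0],[0,1.7,-0.7],1],[[13,0.1,0],[0,1.7,-0.7],1],[[18,0.2,0],[0,1.7,-0.7],1],[[23,0.3,0],[0,1.7,-0.7],1],[[28,0.3,0],[0,1.7,-0.7],1],[[33,0.3,0],[0,1.7,-0.7],1],[[35,0.3,0],[0,1.7,-0.7],1]]'; python3 s2.py
```

```text
clock: 10.78
position: [0.488, 0.0356, 0.1087]
ee_rot: [0.316, 0.632, -0.318, 0.633]
ft_force: [6.3, -10.3, 0.7]
grip_width: 0.179
along 0.15963318264791762 across 0.0018000725914658249
t 10.775 pos [0.488  0.0356 0.1087] jawhead -53.26 toolx [-0.    -0.003 -1.   ] F [  6.3 -10.3   0.7] M [-1.96 -1.39  0.11] grip 0.179 q [ 0.32  0.19 -0.53  1.93  0.11  1.05 -1.19]
turn [33.84  0.16  0.06] shift [ 0.  -0.2 -3. ]
```

```bash
python3 -m inch '[[[3,0,0],[0,1,-1.6],1],[[8,0,0],[0,1,-1.6],1],[[13,0.1,0],[0,1,-1.6],1],[[18,0.1,0],[0,1,-1.6],1],[[23,0.2,0],[0,1,-1.6],1],[[28,0.2,0],[0,1,-1.6],1],[[30,0.2,0],[0,1,-1.6],1],[[31,0.2,0],[0,1,-1.6],1],[[31,0.2,0],[0,1,-1.6],1]]'; python3 s2.py
python3 - <<'E'
from h import *
for n in("scene","top","wrist"):
    c=camera(n); im=c['pixels'][:,:,::-1]
    if n=="scene": im=cv2.resize(im[180:330,190:390],None,fx=4,fy=4,interpolation=cv2.INTER_CUBIC)
    if n=="top": im=cv2.resize(im[200:330,170:370],None,fx=4,fy=4,interpolation=cv2.INTER_CUBIC)
    cv2.imwrite(f"pics/{n}4.png",im)
E
```

```text
clock: 11.9
position: [0.4883, 0.0349, 0.1087]
ee_rot: [0.474, 0.523, -0.476, 0.524]
ft_force: [4.1, -12.3, 2.6]
grip_width: 0.181
along 0.15895543965306413 across 0.0020471089367839726
t 11.9 pos [0.4883 0.0349 0.1087] jawhead -84.4 toolx [-0.001 -0.002 -1.   ] F [  4.1 -12.3   2.6] M [-2.27 -0.82 -0.02] grip 0.181 q [ 0.27  0.18 -0.47  1.94  0.1   1.05 -1.72]
turn [2.7  0.13 0.05] shift [ 0.  -1.9 -3.1]
```

View pics/scene4.png

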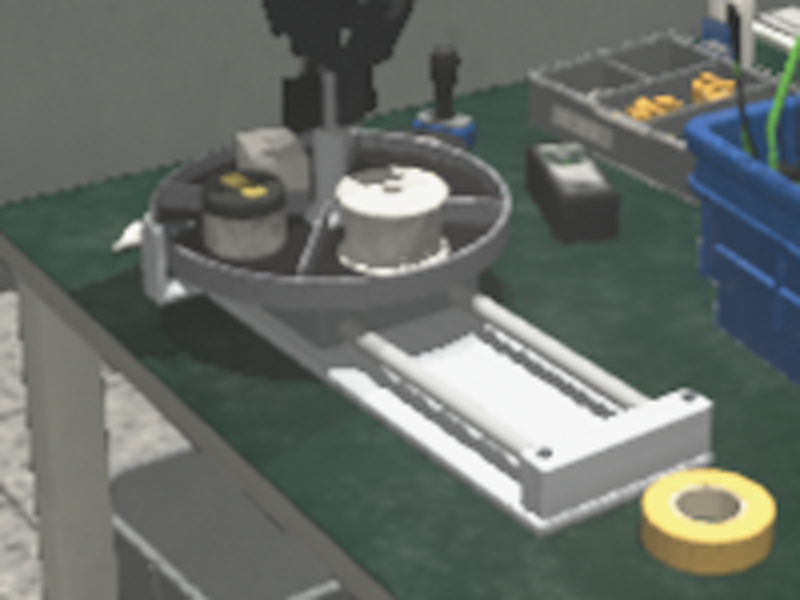

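View pics/top4.png

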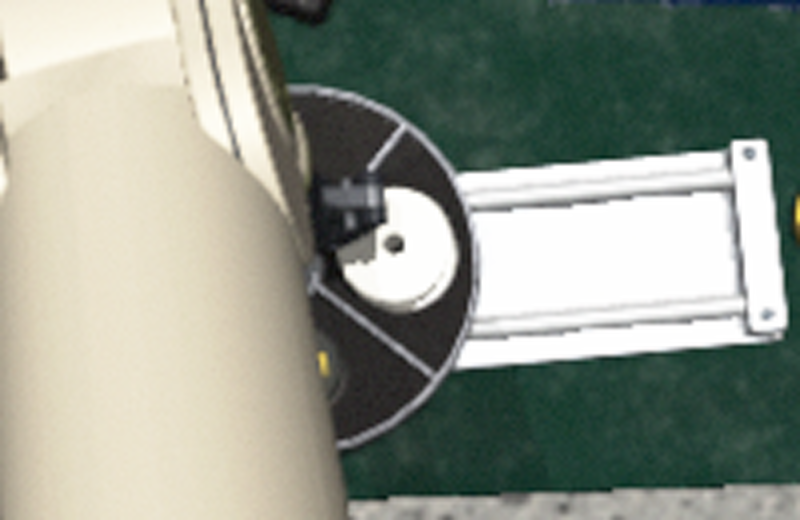

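View pics/wrist4.png

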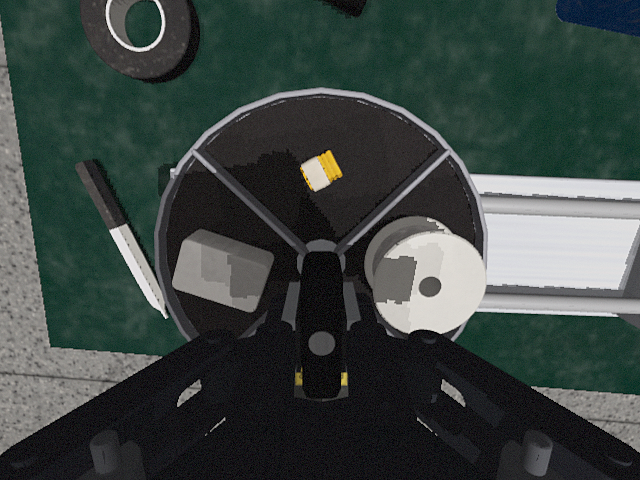

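```bash
python3 - <<'E'
from h import *
# axis estimate: TCP positions on circle about axis (rotation with heading)
P=np.array([[.4862,.0360],[.4873,.0361],[.4880,.0356],[.4883,.0349]]);H=np.radians([32.2,-18.03,-53.26,-84.4])
A=[];b=[]
for p,h in zip(P,H):
    A+=[[1,0,np.cos(h),-np.sin(h)],[0,1,np.sin(h),np.cos(h)]]; b+=list(p)
x,res,_,_=np.linalg.lstsq(np.array(A),np.array(b),rcond=None); print("axis,e",x,res)
ax=x[:2]
for n in("scene","wrist"):
    o=readout.get_obs(); c=camera(n)
    if n=="wrist":
        T=np.eye(4);T[:3,:3]=R.from_quat(o["ee_rot"]).as_matrix();T[:3,3]=o["position"]; c["extrinsics"]=np.linalg.inv(T@c["T_tool_cam"])
    W=cloud(c);Z=W[...,2]
    near=np.hypot(W[...,0]-ax[0],W[...,1]-ax[1])<.097
    m=near&(Z>0.084)&(Z<.095)
    k,l,s,ce=cv2.connectedComponentsWithStats(m.astype(np.uint8))
    for i in range(1,k):
        if s[i,4]>30:
            q=W[l==i]; (cc,r)=cv2.minEnclosingCircle(q[:,:2].astype(np.float32)); v=np.array(cc)-ax
            print(n,s[i],ce[i],cc,r,np.hypot(*v),np.degrees(np.arctan2(v[1],v[0])))
    m=(np.hypot(W[...,0]-ax[0],W[...,1]-ax[1])>.103)&(np.hypot(W[...,0]-ax[0],W[...,1]-ax[1])<.13)&(Z>0.03)&(Z<.095)&(W[...,0]<ax[0]-.08)
    q=W[m]; 
    if len(q): print(n,"ptr",len(q),q.mean(0),q.min(0),q.max(0)); v=q.mean(0)[:2]-ax; print(np.degrees(np.arctan2(v[1],v[0])))
    m=(np.hypot(W[...,0]-ax[0],W[...,1]-ax[1])<.14)&(Z>0.03)&(Z<.066)
    cs,_=cv2.findContours(m.astype(np.uint8),cv2.RETR_EXTERNAL,cv2.CHAIN_APPROX_NONE); kk=max(cs,key=cv2.contourArea)
    print("rim circ",cv2.minEnclosingCircle(W[near&(Z>.058)&(Z<.067)][:,:2].astype(np.float32)))
E
```

```text
axis,e [4.86890685e-01 3.47979497e-02 2.47775234e-05 1.38282454e-03] [4.02099308e-09]
scene [268 219   8   5  35] [271.54285714 220.82857143] (0.4838070571422577, 0.029839901253581047) 0.008348788134753704 0.005838750358174404 -121.87929329857687
scene [240 222  21  12 203] [249.95566502 227.18719212] (0.4296327233314514, 0.02793772704899311) 0.025657838210463524 0.05766746771133404 -173.1678141587585
scene [274 222  28  15 306] [287.16339869 228.17647059] (0.49267032742500305, -0.02321573533117771) 0.031247885897755623 0.0583008741149124 -84.31065244915305
scene ptr 137 [0.37600338 0.02342971 0.06213552] [ 0.37102025 -0.0242404   0.03612163] [0.40114456 0.03756342 0.08315664]
-174.14644707462148
rim circ ((0.4868953227996826, 0.03476916253566742), 0.09706689417362213)
wrist [ 372  232  115  102 8914] [429.16894772 282.71572807] (0.49254167079925537, -0.02163894847035408) 0.030469723045825958 0.05671910719113667 -84.28207330277576
wrist [294 363  54  39 473] [319.16913319 387.49260042] (0.4251783788204193, 0.029228955507278442) 0.01787600852549076 0.061963073143316554 -174.8435254957685
rim circ ((0.4869019091129303, 0.03479919955134392), 0.09708447009325027)
```

```bash
python3 - <<'E'
from h import *
c=camera("top")
ax=np.array([.4952,-.1250])
for nm,x,y,z in(("tip",528,398,.075),("post top L",514,434,.08),("post top R",549,432,.08)):
    for zz in(z-.006,z):
        p=ray(c,190+x/4,200+y/4,zz)[:2]; v=p-ax; print(nm,zz,p.round(4),np.hypot(*v).round(4),np.degrees(np.arctan2(v[1],v[0])).round(2))
E
python3 - <<'E'
import cv2
im=cv2.imread("pics/top0.png"); cv2.imwrite("pics/ptr.png",cv2.resize(im[285:325,295:350],None,fx=12,fy=12,interpolation=cv2.INTER_CUBIC))
E
```

```text
tip 0.06899999999999999 [ 0.409  -0.1305] 0.0863 -176.33
tip 0.075 [ 0.4085 -0.1304] 0.0869 -176.42
post top L 0.074 [ 0.3902 -0.1225] 0.1051 178.63
post top L 0.08 [ 0.3897 -0.1224] 0.1055 178.6
post top R 0.074 [ 0.3906 -0.1407] 0.1058 -171.49
post top R 0.08 [ 0.3901 -0.1405] 0.1063 -171.62
```

View pics/ptr.png

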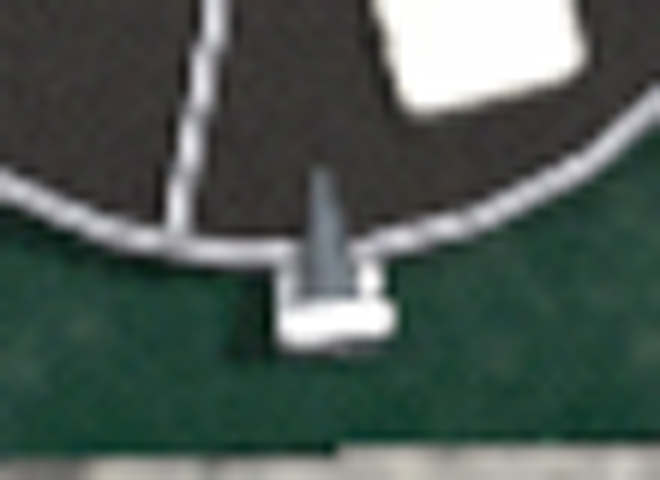

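```bash
python3 -m inch '[[[1,0,0],[0,0.1,-2],1],[[2,0,0],[0,0.1,-2],1],[[2.6,0.1,0],[0,0.1,-2],1],[[2.6,0.1,0],[0,0.1,-2],1],[[2.6,0.1,0],[0,0.1,-2],1],[[2.6,0.1,0],[0,0.1,-2],1],[[2.6,0.1,0],[0,0.1,-2],1]]'; python3 s2.py
python3 - <<'E'
from h import *
a=np.radians(3.2)
o=readout.get_obs(); M=R.from_quat(o["ee_rot"]).as_matrix(); e=1.383e-3
ax=o["position"][:2]-e*np.array([-M[1,2],M[0,2]]); print("axis",ax)
c=camera("scene"); W=cloud(c);Z=W[...,2]; D=np.hypot(W[...,0]-ax[0],W[...,1]-ax[1])
m=(D<.097)&(Z>0.084)&(Z<.095)
k,l,s,ce=cv2.connectedComponentsWithStats(m.astype(np.uint8))
for i in range(1,k):
    if s[i,4]>100:
        q=W[l==i]; cc,r=cv2.minEnclosingCircle(q[:,:2].astype(np.float32)); v=np.array(cc)-ax; print(cc,r,np.hypot(*v),np.degrees(np.arctan2(v[1],v[0])))
cv2.imwrite("pics/s5.png",cv2.resize(c['pixels'][180:330,190:390,::-1],None,fx=4,fy=4,interpolation=cv2.INTER_CUBIC))
cv2.imwrite("pics/w5.png",camera("wrist")["pixels"][:,:,::-1])
E
```

```text
clock: 13.08
position: [0.4883, 0.0348, 0.1087]
ee_rot: [0.486, 0.512, -0.488, 0.513]
ft_force: [2.3, -10.0, 3.4]
grip_width: 0.181
along 0.15886330559337947 across 0.0020618972383315438
t 13.075 pos [0.4883 0.0348 0.1087] jawhead -87.11 toolx [-0.001 -0.003 -1.   ] F [  2.3 -10.    3.4] M [-1.94 -0.39 -0.02] grip 0.181 q [ 0.27  0.18 -0.47  1.94  0.1   1.05 -1.76]
turn [-0.01  0.15  0.05] shift [-0.  -2.1 -3.1]
axis [0.48690946 0.03476086]
(0.4841158390045166, -0.009232085198163986) 0.045505572110414505 0.04408155225232234 -93.63349749846805
(0.4288105368614197, 0.02886245585978031) 0.024044817313551903 0.058397571572696844 -174.2029997366295
```

View pics/s5.png

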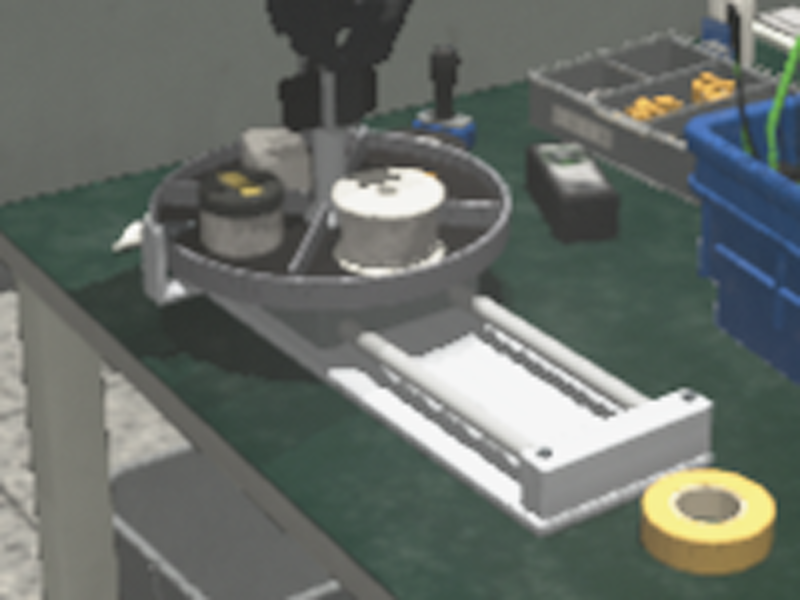

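View pics/w5.png

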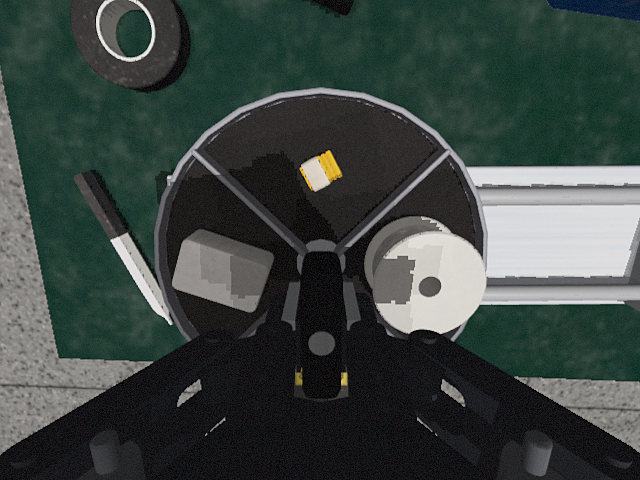

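```bash
python3 - <<'E'
from h import *
ax=np.array([.48691,.03476])
c=camera("scene"); W=cloud(c);Z=W[...,2]; D=np.hypot(W[...,0]-ax[0],W[...,1]-ax[1])
A=np.hypot(W[...,0]-ax[0]+.057,W[...,1]-ax[1]+.003)
m=(A<.035)&(Z>.084)&(Z<.095)
vu=np.argwhere(m); p=np.array([ray(c,u,v,.089) for v,u in vu])[:,:2]
hull=cv2.convexHull(p.astype(np.float32)); print("jar",cv2.minEnclosingCircle(hull),cv2.fitEllipse(hull)[0],p.mean(0))
# rim: outer visible rim top from depth, ray to z .064
m=(Z>.045)&(Z<.068)&(D<.105)
cs,_=cv2.findContours(m.astype(np.uint8),cv2.RETR_EXTERNAL,cv2.CHAIN_APPROX_NONE);k=max(cs,key=cv2.contourArea)[:,0]
m=(Z>.0605)&(Z<.067)&(D<.105)&(D>.09)
vu=np.argwhere(m); p=np.array([ray(c,u,v,.064) for v,u in vu])[:,:2]
# algebraic circle fit
M=np.c_[2*p,np.ones(len(p))]; s=np.linalg.lstsq(M,(p**2).sum(1),rcond=None)[0]; print("rim centre",s[:2],np.sqrt(s[2]+s[:2]@s[:2]),len(p), "angle span",np.degrees(np.ptp(np.arctan2(p[:,1]-s[1],p[:,0]-s[0]))))
# pointer post
v,u=np.mgrid[:480,:640]
m=(W[...,0]<ax[0]-.1)&(W[...,0]>ax[0]-.135)&(abs(W[...,1]-.028)<.02)&(Z>.068)&(Z<.09)
q=W[m]; print("ptr",len(q),q.mean(0),q.min(0),q.max(0))
print("heading now",)
plan((0.4883,.0348,.1087),-87.1)
E
```

```text
jar ((0.42759519815444946, 0.026610812172293663), 0.029342971742153168) (0.4276491701602936, 0.026991721242666245) [0.42758568 0.02701957]
rim centre [0.48540919 0.03262003] 0.09793849961981649 443 angle span 358.71028728541864
ptr 60 [0.37670828 0.02503433 0.07645597] [0.37105001 0.01685416 0.06823959] [0.38666575 0.03615113 0.0839018 ]
heading now
t 13.225 pos [0.4883 0.0348 0.1087] jawhead -87.1 toolx [-0.001 -0.003 -1.   ] F [  2.5 -10.2   3.6] M [-1.95 -0.43 -0.04] grip 0.181 q [ 0.27  0.18 -0.47  1.94  0.1   1.05 -1.76]
turn [-0.    0.16  0.05] shift [ 0. -0.  0.]
```

```bash
python3 - <<'E'
from h import *
for n in range(2):
  c=camera("scene"); W=cloud(c);Z=W[...,2]
  A=np.hypot(W[...,0]-.43,W[...,1]-.031)
  for lo in(.086,.0875,.0885):
    m=(A<.035)&(Z>lo)&(Z<.093)
    vu=np.argwhere(m); p=np.array([ray(c,u,v,.0895) for v,u in vu])[:,:2].astype(np.float32)
    print(lo,len(p),cv2.minEnclosingCircle(p),np.ptp(p,0),(p.max(0)+p.min(0))/2,np.median(Z[m]))
    v=(p.max(0)+p.min(0))/2
    for ax in((.48541,.03262),(.48691,.03476)): print("   ",np.degrees(np.arctan2(*(v-ax)[::-1])))
im=c["pixels"][205:260,225:300,::-1]; cv2.imwrite("pics/s6.png",cv2.resize(im,None,fx=10,fy=10,interpolation=cv2.INTER_NEAREST))
E
```

```text
0.086 174 ((0.4279441237449646, 0.02835102379322052), 0.02654472552239895) [0.04703233 0.05274659] [0.42886138 0.0283897 ] 0.09047288439220458
    -175.72177119707763
    -173.73737355847328
0.0875 164 ((0.42878425121307373, 0.029677126556634903), 0.025190360844135284) [0.04703233 0.04944415] [0.42886138 0.03004091] 0.09052717940122745
    -177.3886452954769
    -175.35233559397113
0.0885 152 ((0.4295312166213989, 0.028830043971538544), 0.02492149919271469) [0.04650402 0.04602338] [0.42912552 0.03059074] 0.09064568719378624
    -177.9351725072075
    -175.87315135215613
0.086 172 ((0.4277813136577606, 0.02817133069038391), 0.026773177087306976) [0.04807734 0.05057452] [0.42833886 0.02947573] 0.0905560921449135
    -176.84654192188052
    -174.84474991497837
0.0875 159 ((0.42852142453193665, 0.029262330383062363), 0.025611380115151405) [0.04755676 0.04944415] [0.42859915 0.03004091] 0.09066377219865274
    -177.40068235931568
    -175.3731457261986
0.0885 149 ((0.4295429587364197, 0.031350553035736084), 0.023795686662197113) [0.04650402 0.04611624] [0.42912552 0.03170487] 0.0907532169135451
    -179.068508490844
    -176.97352532085725
```

View pics/s6.png

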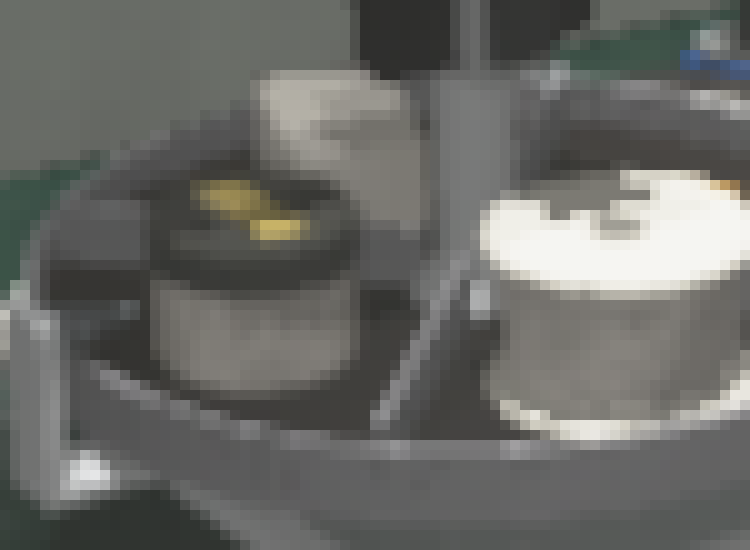

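```bash
python3 - <<'E'
from h import *
o=readout.get_obs(); print(o["clock"],np.abs(o["joint_velocities"]).max(),o["position"],o["ft_force"],o["grip_width"])
print(manip.hand_in())
E
```

```text
13.325 0.002083070070062465 [0.48830359 0.03484338 0.1087034 ] [ 1.79595836 -9.97423274  3.57881751] 0.17880954718856015
the job is handed in; nothing more can be done
None
```

I gripped the bar knob, slid the carousel left until the carriage met the stop, then turned it about 119° clockwise to bring the flux jar behind the pointer. I handed the job in at 13.3 s with the knob still gripped.

**Last checks:**
- **Stop:** the carriage moved 0.160 m, then a further commanded 2 mm only raised the force. At hand-in it was still pressing on the stop with about 10 N, and the arm was at rest.
- **Grip:** the wrist picture matched the one taken at the grasp, so the knob did not slip in the fingers.
- **Jar angle:** the knob direction puts the jar at −177.1°. The target is −176.8° from the rail, or −176.4° from the pointer tip in the top view.
- **Disagreement:** scene-camera readings of the jar ranged from about −174° to −179°. That view is coarse and the lid is partly mixed with its side, so I relied on the knob angle.
- **Bystanders:** the yellow tape, black tape and marker looked undisturbed in the last pictures; I did not measure their positions again.

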